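# Tighten the lock ring of a digestion vessel with the pin spanner

### The arm

A 7-joint arm with a two-finger parallel gripper is mounted at the origin on the work surface. World frame = base frame: x ahead of the robot, y to its left, z up, the work surface at z = 0. Lengths are in m, angles in rad, forces in N, time in s.
With the tool pointing down it reaches from about 0.375 to 0.925 m from the base axis. Payload 3.1 kg.
Tool frame: the origin (TCP) lies on the centre line of the jaws, within the pads' length; the fingertips stand 25 mm ahead of it and the grasp point (between the pads) lies 6 mm ahead of it; z points along the fingers, y is the line along which they close (so a half turn about z gives the same grasp; the last joint's range is limited). The gripper opens to 85 mm and grips with 20 to 120 N. Pads are 22 mm wide; open, the fingers measure 114 mm over their backs; the gripper's body (76 mm by 85 mm) begins 54 mm behind the grasp point. The pads swing forward as they close: fully open they stand 13 mm farther back than shut.
Start: joints at [1.139, 0.383, 0.044, 1.598, -0.018, 1.161, -0.05], TCP at [0.213, -0.614, 0.256] pointing down, gripper open.
Joint ranges: [-2.61, 2.61], [-0.41, 2.15], [-1.48, 1.57], [0, 2.5], [-1.57, 4.71], [0.05, 1.97], [-2.85, 2.85]. Speed limits (rad/s): [2.79, 2.79, 3.14, 3.14, 3.14, 3.14, 3.14].

### API

Orientations are given as a 3x3 rotation matrix whose columns are the frame's x, y, z axes.
In Python, from station import ctrl, vision gives the robot as it stands.
- The arm moves only by the shell command python3 -m crank 'ROWS' [FORCE]. ROWS is JSON, one flat list of numbers, 5 for each row, row after row: the gripper's target within -1 to 1 (fully open at 1, half-way at 0, shut at -1), then the shift along the tool's x, y, z in m, then the turn about the tool's z in rad. A call has 1 to 12 rows; each row shifts and turns the commanded pose from where the row before left it, along the tool's axes as they then stand; what a row does not reach is not made up. A row lasts 1/10 s, in which the tool goes at most 50 mm and 8.59 degrees, less where a joint would pass 70% of its speed; a pose out of reach is approached as far as the arm can. A call with a gripper value outside its range is refused whole. The fingers move at their own pace and stop on an object; FORCE is the grip in N (left out, the last holds). Time passes only in rows, so rows that do not move let the fingers close. It gives the time, the measured TCP pose, the force, the opening and the grip force at its end, in the units of the state.
- ctrl.get_state(): the state, without advancing time (a new reading comes with each control period).
- vision.capture(name): name is "scene" or "top"; returns (picture, depth): 384x512x3 uint8, red, green, blue; 384x512 float32, m along the optical axis (not along the pixel's ray), 0 where there is no reading.
- vision.camera_model(name): a dict with "vertical_fov" (degrees; the focal length in pixels is half the picture's height over the tangent of half this angle, whatever the lens; pixels are square), "cx", "cy" (the principal point, pixels), "extrinsics" (4x4, takes a point from camera to world coordinates). Camera axes: x right, y down, z forward; pixel columns grow to the right and rows downward; lengths in m; the calibration is good to about 2 mm. A picture is of the moment at which its call begins. camera_model takes no time and is no camera call.
- ctrl.sign_off(): hands the job in; it is judged then, once.
The state is a dict: "clock": time; "joint_pos": joint angles; "joint_velocities": joint speeds; "tau": joint torques, N m; "ee_pos": TCP position; "tool_rot": TCP orientation; "wrist_force": force on the tool from outside, world axes, zero at the start; "moment": the same for the moment, N m; "opening": finger opening in m; "grasp_force": force on a finger pad.
Only numpy, scipy, OpenCV 4.12 (cv2) and the standard library are available. Lean on these libraries where they do the work, as an engineer would, in place of code of your own. Each camera call takes 0.05 s, during which the arm holds its last target. There are 200 camera calls.

### The job

Take the T-handled pin spanner from its rest, set both of its pins fully down into the two holes of the digestion vessel's lock ring, and only then turn the ring with it, clockwise seen from above, until it comes up against its stop, without forcing it. Then lift the spanner out, put it back standing in its rest and let go; leave the two bottles and the cup alone and keep the gripper off the vessel.

Things in the scene. Friction and masses are not known exactly. Their poses are not given: they have to be found in the camera images.
- vessel: Steel acid-digestion pressure vessel held in a grey bench holder bolted to the bench (150 mm square plate, all fixed). Origin: centre of the plate's underside on the bench. The vessel stands upright on that centre; with its lock ring it is 110 mm high.
- ring_face (a point): Centre of the flat top face of the vessel's knurled steel lock ring, 110 mm above the bench; its axes are the vessel's (z up) and do not turn with the ring. Ring 88 mm outside, 39 mm bore, 20 mm thick. Two round blind holes in the face, one on either side in line, each centred 31 mm from this point: 8 mm wide, 10 mm deep, 1.5 mm chamfer. The lid in the bore lies 2 to 4 mm lower.
- lock_ring (a joint): Turn of the ring, rad, growing clockwise from above; starts 0.6 to 1.1 short of its hard stop. The line of the holes is the vessel's x axis turned clockwise by this angle, give or take 0.3 rad (threads differ): see or feel for it. Takes 0.3 to 0.6 N m to turn, rising a little; stays where left; light rubbing does not move it. At the stop the twist climbs at once: over 1.2 N m is forcing.
- spanner: Loose steel pin spanner, 0.30 to 0.48 kg, T-shaped, standing upright. Origin: centre of its foot's underside; z up, x along foot and handle. Foot 90 x 26 x 8 mm; two pins 6 mm wide with bevelled ends stand 8 mm below it at x = +31 and -31 mm; 14 mm round stem; dark handle bar 120 x 16 x 16 mm, its centre 56 mm above the origin. A half turn about z makes no difference.
- rest: Grey plastic rest for the spanner, fixed to the bench, 130 x 70 x 24 mm. Origin: centre of its underside; x along its length. A slot 76 x 12 mm, 14 mm deep, lies in the middle of its top along x: both pins stand loosely in it and the foot rests flat on the top, 24 mm above the bench.
- reagent: Brown glass reagent bottle, 72 mm across, 165 mm high, standing loose. Origin: centre of its underside. A bystander.
- washbottle: White wash bottle with an orange spout, 64 mm across, 195 mm high, standing loose. Origin: centre of its underside. A bystander.
- cup: White plastic sample cup, 66 mm across, 70 mm high, standing loose. Origin: centre of its underside. A bystander.
Things that resemble listed ones, but are neither listed nor needed, are in the scene too. What is shaped like the spanner but purple or yellow is not meant.

How it is judged:
By the outcome, as a careful person would: the job done as asked, in the order asked, and still so for the second after the job is handed in, with the robot touching nothing.
It also fails if it takes over 72 s, if anything falls off the work surface, if the arm or the gripper's body presses on something with over 40 N, if the wrist force passes 120 N, or if a joint passes its speed limit or range.

## Working session

There is one attempt and no reset: what is moved stays moved. The work goes in short steps, Python scripts to look and compute and a shell command to move; the robot and the scene stay as the last step left them, time stands still between calls to the robot, and variables do not carry over. Pictures are saved under pics/ and viewed, at most 10 in all, crops included, and the job is handed in when it is done.

```bash
ls; mkdir -p pics; cat > h.py <<'E'
import numpy as np, cv2
from station import ctrl, vision
def cap(n,f=None):
    im,d=vision.capture(n)
    if f: cv2.imwrite('pics/'+f,cv2.cvtColor(im,cv2.COLOR_RGB2BGR))
    return im,d
def cam(n):
    m=vision.camera_model(n); f=192/np.tan(np.radians(m['vertical_fov'])/2)
    return f,m['cx'],m['cy'],np.array(m['extrinsics'])
def ray(n,u,v,z):
    f,cx,cy,E=cam(n); d=E[:3,:3]@np.array([(u-cx)/f,(v-cy)/f,1]); o=E[:3,3]
    return o+d*(z-o[2])/d[2]
def pts(n,d):
    f,cx,cy,E=cam(n); v,u=np.mgrid[:384,:512]
    P=np.stack([(u-cx)/f*d,(v-cy)/f*d,d],-1)
    return P@E[:3,:3].T+E[:3,3]
E
python3 - <<'E'
from h import *
a,_=cap('scene','s1.png'); b,d=cap('top','t1.png')
for n in('scene','top'): print(vision.camera_model(n))
s=ctrl.get_state(); print(s['clock'],s['ee_pos'],s['tool_rot'],s['joint_pos'])
E
```

```text
pics
{'vertical_fov': 52.24921279984869, 'cx': 261.53292098085825, 'cy': 190.9543735650249, 'extrinsics': array([[ 0.82220291,  0.33917218, -0.4571046 ,  0.96806176],
       [ 0.5691881 , -0.49373898,  0.65745474, -0.6140593 ],
       [-0.0027    , -0.80073969, -0.59900639,  0.66619243],
       [ 0.        ,  0.        ,  0.        ,  1.        ]])}
{'vertical_fov': 44.495781863195745, 'cx': 263.06709206916173, 'cy': 193.42920143473623, 'extrinsics': array([[ 0.01653702, -0.99308364,  0.11623863,  0.38868541],
       [-0.99984684, -0.01575848,  0.00761358,  0.00186884],
       [-0.00572918, -0.11634674, -0.99319213,  1.54014716],
       [ 0.        ,  0.        ,  0.        ,  1.        ]])}
0.1 [ 0.21273134 -0.61335194  0.25497611] [[ 9.44759723e-01  3.27762477e-01 -9.08206254e-04]
 [ 3.27763715e-01 -9.44757022e-01  2.26213368e-03]
 [-1.16591698e-04 -2.43484984e-03 -9.99997029e-01]] [ 1.13917516  0.38379427  0.04380783  1.59943772 -0.01790243  1.16119024
 -0.04989101]
```

View pics/s1.png

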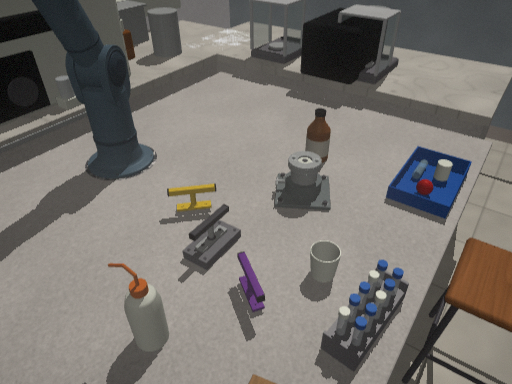

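View pics/t1.png

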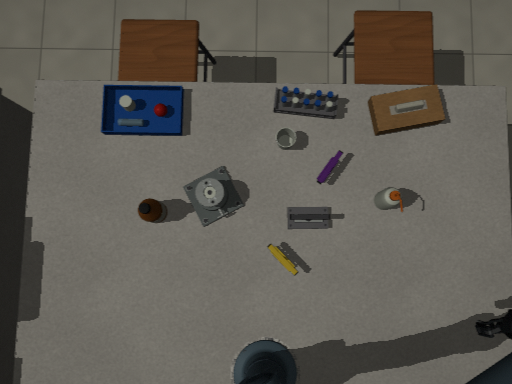

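Scene s1 and top t1: candidates for the spanner are the yellow one (top 284,260), the purple one (top 329,167), the grey piece on the wooden block (top 408,106), and the dark one standing in the grey rest (scene 211,235; top 309,217). By the description it is the dark one. The vessel is at top (211,193). Next is a close crop plus measurements.

```bash
python3 - <<'E'
from h import *
a,_=cap('scene'); b,d=cap('top')
c1=cv2.resize(a[195:275,170:270],(400,320),interpolation=cv2.INTER_CUBIC)
c2=cv2.resize(b[195:235,280:350],(400,229),interpolation=cv2.INTER_CUBIC)
c3=cv2.resize(a[145:215,265:340],(400,373),interpolation=cv2.INTER_CUBIC)
c4=cv2.resize(b[160:230,180:250],(400,400),interpolation=cv2.INTER_CUBIC)
o=np.zeros((600,800,3),np.uint8)
o[:320,:400]=c1;o[:229,400:]=c2[:, :400]; o[320:600,:400]=cv2.resize(c3,(400,280)); o[230:600,400:770]=cv2.resize(c4,(370,370))
cv2.imwrite('pics/c1.png',cv2.cvtColor(o,cv2.COLOR_RGB2BGR))
P=pts('top',d); 
def box(u0,u1,v0,v1,z0,z1,t):
    Q=P[v0:v1,u0:u1].reshape(-1,3); Q=Q[(Q[:,2]>z0)&(Q[:,2]<z1)]
    r=cv2.minAreaRect(Q[:,:2].astype(np.float32)); print(t,len(Q),r,Q[:,2].mean())
box(275,355,195,240,.060,.11,'handle'); box(275,355,195,240,.015,.04,'rest')
box(180,250,160,230,.100,.12,'ring'); box(180,250,160,230,.006,.03,'plate')
for n,B in dict(reag=(130,175,190,230),cup=(270,300,120,155),wash=(365,430,180,215)).items():
    box(*B,.03,.3,n)
E
```

```text
handle 236 ((0.4892421066761017, -0.13187003135681152), (0.01619667559862137, 0.12103313952684402), 1.013477087020874) 0.08819203808983236
rest 660 ((0.49022993445396423, -0.13295027613639832), (0.06849074363708496, 0.12962540984153748), 0.9908348321914673) 0.025626294456535567
ring 647 ((0.5579735636711121, 0.17622911930084229), (0.08710489422082901, 0.08661181479692459), 88.3753662109375) 0.10976125488189417
plate 1373 ((0.5630083084106445, 0.17421430349349976), (0.22868680953979492, 0.22901767492294312), 0.9949069023132324) 0.012228350963122775
reag 532 ((0.5000201463699341, 0.36048728227615356), (0.06914320588111877, 0.07135537266731262), 5.099318981170654) 0.11476161784442258
cup 172 ((0.7433371543884277, -0.056998543441295624), (0.06416507065296173, 0.062471382319927216), 26.173994064331055) 0.05776006658898395
wash 461 ((0.5478940606117249, -0.38256368041038513), (0.0720587745308876, 0.05998431146144867), 48.09126663208008) 0.12008547324023335
```

View pics/c1.png

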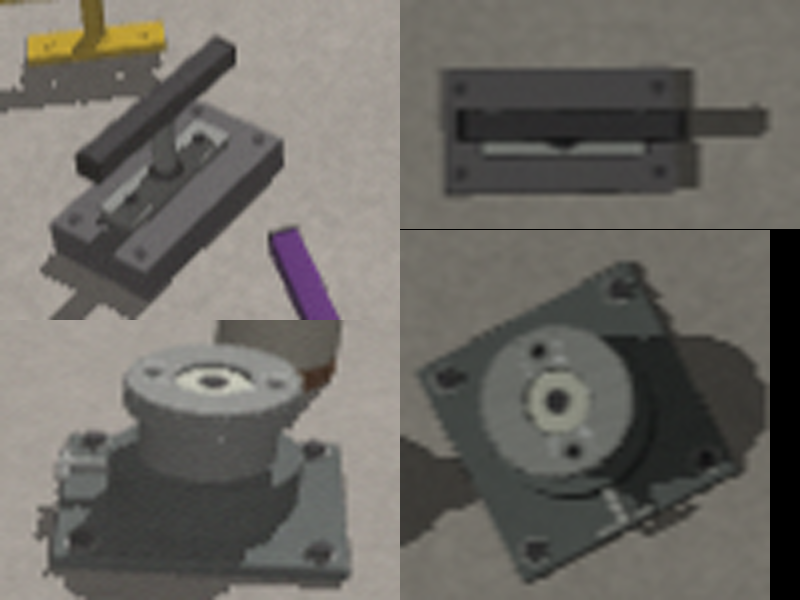

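Crop c1: the dark T-spanner stands in the grey rest (upper left), with its handle lengthwise over the slot. The yellow and purple ones stand apart, so the choice holds. The ring's two holes show dark at about top px (206,183) and (212,202). I'll move over the rest while refining the holes.

```bash
python3 -m crank '[1,0.035,-0.0303,0,0,1,0.035,-0.0303,0,0,1,0.035,-0.0303,0,0,1,0.035,-0.0303,0,0,1,0.035,-0.0303,0,0,1,0.035,-0.0303,0,0,1,0.035,-0.0303,0,0,1,0.035,-0.0303,0,0,1,0.035,-0.0303,0,0,1,0.035,-0.0303,0,0,1,0.035,-0.0303,0,0,1,0.035,-0.0303,0,0]' 60
python3 -m crank '[1,0,0,0,-0.14,1,0,0,0,-0.14,1,0,0,0,-0.14,1,0,0,0,-0.14,1,0,0,0,-0.14,1,0,0,0,-0.14,1,0,0,0,-0.14,1,0,0,0,-0.14,1,0,0,0,-0.14,1,0,0,0,0]'
cat > holes.py <<'E'
from h import *
def holes(n,c,B):
    im,d=cap(n); g=cv2.cvtColor(im,cv2.COLOR_RGB2GRAY).astype(float); f,cx,cy,E=cam(n); out=[]
    for (u,v) in c:
        w=g[v-4:v+5,u-4:u+5]; m=np.clip(np.median(w)*.8-w,0,None); yy,xx=np.mgrid[v-4:v+5,u-4:u+5]
        p=((m*xx).sum()/m.sum(),(m*yy).sum()/m.sum()); X=ray(n,*p,.108); out.append(X[:2]); print(n,np.round(p,2),np.round(X,4))
    d=out[0]-out[1]; print('dist',np.linalg.norm(d),'mid',(out[0]+out[1])/2,'ang',np.degrees(np.arctan2(d[1],d[0])))
if __name__=='__main__':
    holes('top',[(206,183),(212,202)],0); holes('scene',[(293,158),(317,161)],0)
    s=ctrl.get_state(); print(s['ee_pos'],s['tool_rot'][:,0],s['joint_pos'][6])
E
python3 holes.py
```

```text
clock: 1.4
ee_pos: [0.4911, -0.1314, 0.2564]
tool_rot: [[0.945, 0.327, 0.0], [0.327, -0.945, -0.0], [0.0, 0.0, -1.0]]
wrist_force: [-0.4, -0.4, 0.7]
opening: 0.0856
grasp_force: 0.0
clock: 2.4
ee_pos: [0.4904, -0.133, 0.2561]
tool_rot: [[-0.023, 1.0, -0.0], [1.0, 0.023, 0.0], [0.0, -0.0, -1.0]]
wrist_force: [0.4, -0.3, -0.1]
opening: 0.0852
grasp_force: 0.0
top [205.6  182.35] [0.5879 0.1906 0.108 ]
top [213.38 203.71] [0.5222 0.1646 0.108 ]
dist 0.0706369908442017 mid [0.55501042 0.17760807] ang 21.533954537024496
scene [291.94 159.09] [0.5282 0.1613 0.108 ]
scene [319.86 161.95] [0.5963 0.1909 0.108 ]
dist 0.07422379851047158 mid [0.5622205  0.17610295] ang -156.55477129842353
[ 0.49048699 -0.13303636  0.25615622] [-1.99631375e-02  9.99800714e-01  7.18839262e-05] 0.144108809261186
```

```bash
python3 -m crank '[1,0.001,-0.001,0.04,0,1,0,0,0.04,0,1,0,0,0.04,0,1,0,0,0.03,0,1,0,0,0.02,0,1,0,0,0,0]' 100
python3 -m crank '[-1,0,0,0,0,-1,0,0,0,0,-1,0,0,0,0,-1,0,0,0,0,-1,0,0,0,0,-1,0,0,0,0,-1,0,0,0,0,-1,0,0,0,0]' 100
python3 - <<'E'
from h import *
b,_=cap('top'); a,_=cap('scene')
o=np.zeros((420,800,3),np.uint8)
o[:400,:400]=cv2.resize(b[174:214,188:228],(400,400),interpolation=cv2.INTER_NEAREST)
o[:400,400:]=cv2.resize(a[140:180,285:325],(400,400),interpolation=cv2.INTER_NEAREST)
cv2.imwrite('pics/c2.png',cv2.cvtColor(np.clip(o*1.5,0,255).astype(np.uint8),cv2.COLOR_RGB2BGR))
E
```

```text
clock: 3.1
ee_pos: [0.4867, -0.1314, 0.0832]
tool_rot: [[-0.021, 1.0, -0.007], [1.0, 0.021, 0.002], [0.002, -0.007, -1.0]]
wrist_force: [-0.9, -0.0, 0.5]
opening: 0.0855
grasp_force: 0.0
clock: 3.9
ee_pos: [0.4899, -0.1323, 0.0874]
tool_rot: [[-0.022, 1.0, 0.0], [1.0, 0.022, -0.001], [-0.001, 0.0, -1.0]]
wrist_force: [-1.9, 0.3, 5.5]
opening: 0.0145
grasp_force: 97.9
```

View pics/c2.png

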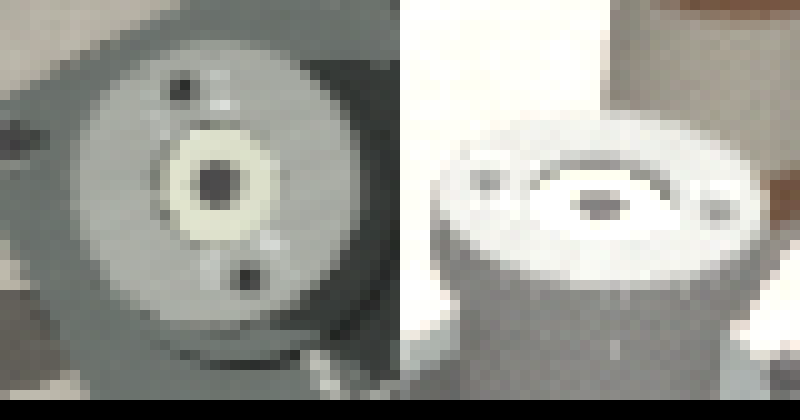

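Crop c2: the top view shows the holes at px (205.6,182.4) and (212.1,201.1), the scene view at (293.2,157.7) and (316.3,160.5). The grip is on the handle. I'll compute the holes and also fit the ring's outline, then lift.

```bash
python3 -m crank '[-1,0,0,-0.03,0,-1,0,0,-0.04,0,-1,0,0,-0.04,0,-1,0,0,-0.04,0,-1,0,0,-0.02,0,-1,0,0,0,0]' 100
cat > holes2.py <<'E'
from h import *
def go(n,c,z=.1085):
    im,d=cap(n); g=cv2.cvtColor(im,cv2.COLOR_RGB2GRAY).astype(float); out=[]
    for (u,v) in c:
        w=g[v-2:v+3,u-2:u+3]; m=np.clip(np.median(w)*.85-w,0,None); yy,xx=np.mgrid[v-2:v+3,u-2:u+3]
        p=((m*xx).sum()/m.sum(),(m*yy).sum()/m.sum()); X=ray(n,*p,z); out.append(X[:2]); print(n,np.round(p,2),np.round(X,4))
    d=out[0]-out[1]; print('dist',np.linalg.norm(d),'mid',(out[0]+out[1])/2,'ang',np.degrees(np.arctan2(d[1],d[0])))
go('top',[(206,182),(212,201)]); go('scene',[(293,158),(316,160)])
for n,B,z0,z1 in (('top',(255,375,175,255),0,0),):
    im,d=cap(n); P=pts(n,d); Q=P[170:235,275:370].reshape(-1,3); s=ctrl.get_state(); z=s['ee_pos'][2]; 
    m=(abs(Q[:,2]-(z+.002))<.012); r=Q[m]; r=r[abs(r[:,0]-s['ee_pos'][0])<.07]
    # handle ends outside the fingers
    e=r[abs(r[:,1]-s['ee_pos'][1])>.03]; print(len(e),e.min(0) if len(e) else '',e.max(0) if len(e) else ''); print(s['ee_pos'],s['wrist_force'],s['opening'])
    cv2.imwrite('pics/t3.png',cv2.cvtColor(cv2.resize(im[160:240,260:370],(770,560),interpolation=cv2.INTER_NEAREST),cv2.COLOR_RGB2BGR))
    a,_=cap('scene','s3.png')
E
python3 holes2.py
```

```text
clock: 4.6
ee_pos: [0.4917, -0.1323, 0.2595]
tool_rot: [[-0.023, 1.0, 0.007], [1.0, 0.023, -0.002], [-0.003, 0.007, -1.0]]
wrist_force: [0.2, 0.6, -2.9]
opening: 0.0143
grasp_force: 98.9
top [205.71 182.45] [0.5875 0.1901 0.1085]
top [212.27 201.46] [0.529  0.1682 0.1085]
dist 0.06248994619436055 mid [0.55823622 0.17917632] ang 20.55235278540017
scene [293.16 157.61] [0.5274 0.1689 0.1085]
scene [316.32 160.67] [0.5859 0.1904 0.1085]
dist 0.06233749714840985 mid [0.55666741 0.17966373] ang -159.7819909048731
72 [ 0.48066995 -0.10160313  0.24992142] [ 0.49517169 -0.07106753  0.26139435]
[ 0.48782364 -0.13174348  0.2539711 ] [-0.57471725 -0.4615868  -3.76938252] 0.01397666917205064
```

View pics/s3.png

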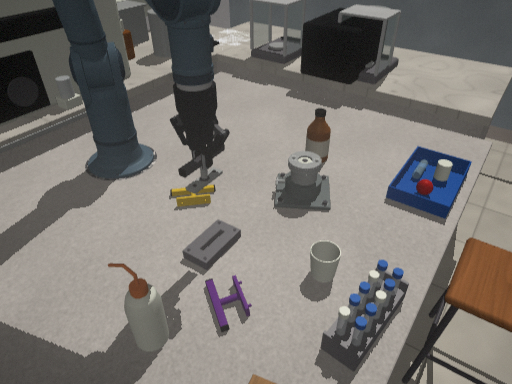

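Scene s3: the spanner hangs level in the gripper (200,175) and the rest (212,243) is empty. The purple decoy now seems to lie at (228,300), so I'll check the top view.

```bash
python3 - <<'E'
from h import *
a,_=cap('top'); s=cv2.imread('pics/s1.png'); s3=cv2.imread('pics/s3.png'); t1=cv2.imread('pics/t1.png')
o=np.zeros((600,800,3),np.uint8)
o[:300,:400]=cv2.resize(s[170:335,150:370][:, :],(400,300)); o[:300,400:]=cv2.resize(s3[170:335,150:370],(400,300))
o[300:,:400]=cv2.resize(t1[140:290,240:440],(400,300)); o[300:,400:]=cv2.resize(cv2.cvtColor(a,cv2.COLOR_RGB2BGR)[140:290,240:440],(400,300))
cv2.imwrite('pics/c3.png',o)
E
```

```text
(no output)
```

View pics/c3.png

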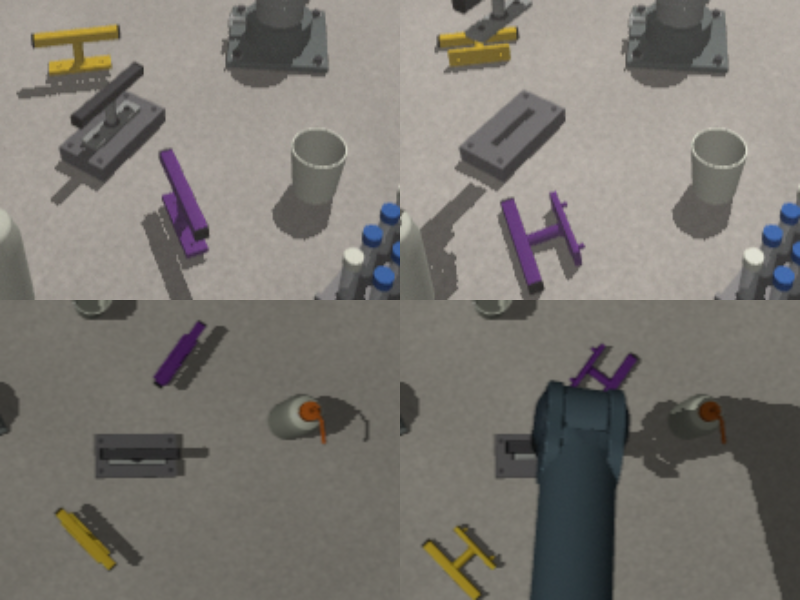

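Crop c3: both decoys (yellow and purple) have toppled where they stood, well away from anything I touched. They are not in the way. On to the ring.

```bash
python3 -m crank '[-1,0.0387,0.0094,0,0,-1,0.0387,0.0094,0,0,-1,0.0387,0.0094,0,0,-1,0.0387,0.0094,0,0,-1,0.0387,0.0094,0,0,-1,0.0387,0.0094,0,0,-1,0.0387,0.0094,0,0,-1,0.0387,0.0094,0,0]' 120
python3 -m crank '[-1,0,0,0,-0.14,-1,0,0,0,-0.14,-1,0,0,0,-0.14,-1,0,0,0,-0.14,-1,0,0,0,-0.14,-1,0,0,0,-0.14,-1,0,0,0,-0.14,-1,0,0,0,-0.14,-1,0,0,0,-0.14,-1,0,0,0,-0.14,-1,0,0,0,-0.14,-1,0,0,0,-0.14]'
python3 -m crank '[-1,0,0,0.015,-0.112,-1,0,0,0.015,-0.112,-1,0,0,0.015,0,-1,0,0,0,0,-1,0,0,0,0]'
cat > st.py <<'E'
from h import *
A=[];
for i in range(4):
    im,d=cap('top'); s=ctrl.get_state(); A.append(np.r_[s['ee_pos'],s['tool_rot'][:,0],s['wrist_force'],s['moment'],s['joint_pos'][6]])
A=np.mean(A,0); print('p',np.round(A[:3],4),'yaw',np.degrees(np.arctan2(A[4],A[3]))%360,'F',np.round(A[6:9],2),'M',np.round(A[9:12],3),'j7',A[12],s['clock'],s['opening'])
E
python3 - <<'E'
import st
from h import *
im,d=cap('top'); a,ds=cap('scene')
for n,dd in(('top',d),('scene',ds)):
    P=pts(n,dd).reshape(-1,3); z=st.A[2]-.0074
    m=(P[:,2]>z-.01)&(P[:,2]<z+.012)&(np.linalg.norm(P[:,:2]-st.A[:2],axis=1)<.07); Q=P[m][:,:2]
    u=st.A[3:5]/np.linalg.norm(st.A[3:5]); w=np.array([-u[1],u[0]]); q=Q-st.A[:2]
    print(n,len(q),'along',np.percentile(q@u,[0,2,98,100]),'ends lateral',(q@w)[q@u>.035].mean(),(q@w)[q@u<-.035].mean())
o=np.zeros((560,800,3),np.uint8)
o[:400,:400]=cv2.resize(im[160:220,180:240],(400,400)); o[:560,400:]=cv2.resize(a[100:212,265:345],(400,560))
cv2.imwrite('pics/c4.png',cv2.cvtColor(o,cv2.COLOR_RGB2BGR))
E
```

```text
clock: 5.65
ee_pos: [0.5569, 0.1802, 0.2539]
tool_rot: [[-0.023, 1.0, -0.004], [1.0, 0.023, -0.001], [-0.001, -0.004, -1.0]]
wrist_force: [0.5, -0.3, -2.9]
opening: 0.0139
grasp_force: 120.8
clock: 6.85
ee_pos: [0.5567, 0.1786, 0.254]
tool_rot: [[-0.991, -0.137, -0.004], [-0.137, 0.991, -0.001], [0.004, 0.0, -1.0]]
wrist_force: [0.2, -0.2, -3.1]
opening: 0.014
grasp_force: 121.1
clock: 7.35
ee_pos: [0.5571, 0.179, 0.2102]
tool_rot: [[-0.938, -0.347, -0.002], [-0.347, 0.938, -0.0], [0.002, 0.001, -1.0]]
wrist_force: [0.4, 1.3, -3.5]
opening: 0.0141
grasp_force: 121.0
p [0.5581 0.1796 0.2119] yaw 200.36690294141405 F [ 0.36  0.27 -3.  ] M [-0.009 -0.028  0.007] j7 1.211096226903535 7.55 0.013606633097337945Traceback (most recent call last):
  File "<stdin>", line 8, in <module>
    return _quantile_unchecked(
        a, q, axis, out, overwrite_input, method, keepdims, weights)
    return _ureduce(a,
                    func=_quantile_ureduce_func,
    ...<5 lines>...
                    overwrite_input=overwrite_input,
                    method=method)
    r = func(a, **kwargs)
    result = _quantile(arr,
                       quantiles=q,
    ...<2 lines>...
                       out=out,
                       weights=wgt)
    slices_having_nans = np.isnan(arr[-1, ...])
                                  ~~~^^^^^^^^^
IndexError: index -1 is out of bounds for axis 0 with size 0
```

```bash
python3 -m crank '[-1,0,0,0.012,0,-1,0,0,0.01,0,-1,0,0,0,0]'
python3 - <<'E'
import st
from h import *
a,ds=cap('scene')
P=pts('scene',ds).reshape(-1,3); 
u=st.A[3:5]/np.linalg.norm(st.A[3:5]); w=np.array([-u[1],u[0]]); q=P[:,:2]-st.A[:2]
for t,z,h in(('handle',st.A[2]-.0074,.006),('foot',st.A[2]-.0594,.003)):
    m=(abs(P[:,2]-z)<h)&(np.linalg.norm(q,axis=1)<.075); x=q[m]@u; y=q[m]@w
    print(t,m.sum(),np.percentile(x,[0,2,98,100]) if m.any() else '', y.mean() if m.any() else '')
o=cv2.resize(a[110:200,255:355],(800,600),interpolation=cv2.INTER_CUBIC)
cv2.imwrite('pics/c4.png',cv2.cvtColor(o,cv2.COLOR_RGB2BGR))
f,cx,cy,E=cam('scene')
for s in(-1,1):
    for t,z in(('tip',st.A[2]-.0714),('hole',.110)):
        X=np.r_[st.A[:2]+s*.031*u,z]; c=E[:3,:3].T@(X-E[:3,3]); print(s,t,np.round(np.array([f*c[0]/c[2]+cx-255,f*c[1]/c[2]+cy-110])*[8,6.667],1))
E
```

```text
clock: 7.95
ee_pos: [0.556, 0.1781, 0.1866]
tool_rot: [[-0.937, -0.349, -0.005], [-0.349, 0.937, -0.002], [0.005, -0.0, -1.0]]
wrist_force: [-0.5, -0.4, -3.6]
opening: 0.0136
grasp_force: 121.0
p [0.5572 0.179  0.1885] yaw 200.41361735093147 F [-0.18  0.56 -3.45] M [ 0.011 -0.023 -0.002] j7 1.1937350874458839 8.15 0.013698880310427949
handle 190 [-0.06066108 -0.05822941  0.06069386  0.06271867] 0.009312710049531568
foot 51 [-0.04327598 -0.04064421  0.04153819  0.04351458] 0.012507508913348887
-1 tip [492.8 320.3]
-1 hole [491.1 335.6]
1 tip [307.4 300.4]
1 hole [306.4 315.5]
```

View pics/c4.png

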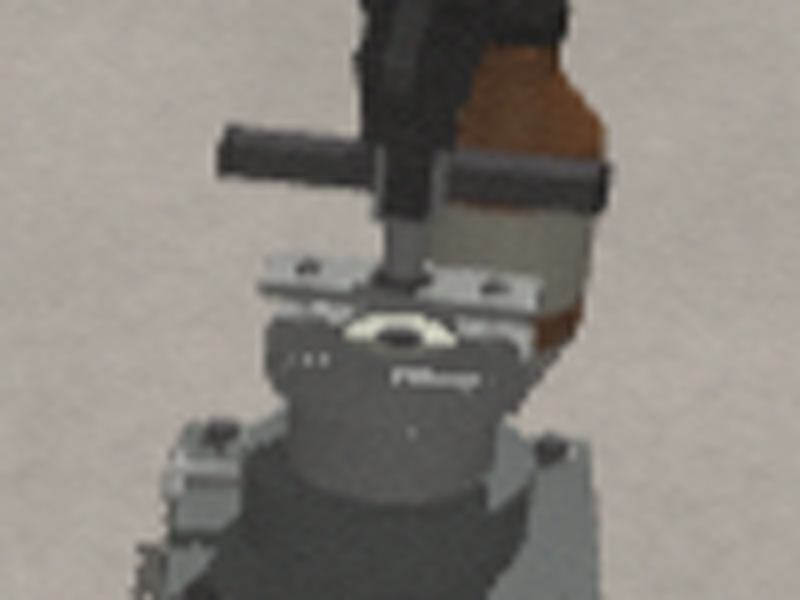

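Crop c4: the spanner is level over the ring, foot at (400,285) and centred to about 1 mm. Its pins project within about 1 mm of the holes. Lowering in guarded steps.

```bash
python3 -m crank '[-1,0,0,0.004,0,-1,0,0,0.003,0,-1,0,0,0.002,0,-1,0,0,0,0]'; python3 -m st
```

```text
clock: 8.6
ee_pos: [0.5575, 0.1791, 0.1798]
tool_rot: [[-0.937, -0.349, -0.0], [-0.349, 0.937, -0.0], [0.0, 0.0, -1.0]]
wrist_force: [0.1, 0.1, -2.7]
opening: 0.0137
grasp_force: 121.0
p [0.5576 0.1793 0.1802] yaw 200.41302501261302 F [ 0.23 -0.37 -3.45] M [ 0.006 -0.009 -0.005] j7 1.1862256948801428 8.8 0.01391954821774019
```

```bash
python3 -m crank '[-1,0,0,0.002,0,-1,0,0,0.002,0,-1,0,0,0,0]'; python3 -m st
```

```text
clock: 9.1
ee_pos: [0.5576, 0.1792, 0.1759]
tool_rot: [[-0.937, -0.349, -0.0], [-0.349, 0.937, 0.0], [0.0, 0.0, -1.0]]
wrist_force: [-0.5, 1.2, -3.1]
opening: 0.0138
grasp_force: 121.0
p [0.5576 0.1792 0.1762] yaw 200.4114292382273 F [-0.27 -0.06 -3.37] M [ 0.005 -0.008  0.006] j7 1.182828709675202 9.3 0.013789949148003015
```

```bash
python3 -m crank '[-1,0,0,0.002,0,-1,0,0,0.001,0,-1,0,0,0,0]'; python3 -m st
```

```text
clock: 9.6
ee_pos: [0.5577, 0.1793, 0.1735]
tool_rot: [[-0.937, -0.349, 0.0], [-0.349, 0.937, -0.0], [0.0, -0.0, -1.0]]
wrist_force: [-0.9, -1.1, -1.3]
opening: 0.0138
grasp_force: 121.4
p [0.5577 0.1792 0.1735] yaw 200.41015400860684 F [-0.7  -0.26 -0.84] M [-0.098  0.141 -0.004] j7 1.1802903730443375 9.8 0.013706664930426786
```

Seated: force taken up at the expected height. Pressing slightly, then turning clockwise.

```bash
python3 -m crank '[-1,0,0,0.0005,0,-1,0,0,0,0.03,-1,0,0,0,0.03,-1,0,0,0,0.03,-1,0,0,0,0]'; python3 -m st;  python3 -m crank '[-1,0,0,0,0.04,-1,0,0,0,0.04,-1,0,0,0,0.04,-1,0,0,0,0.04,-1,0,0,0,0]'; python3 -m st
```

```text
clock: 10.3
ee_pos: [0.5581, 0.1799, 0.1734]
tool_rot: [[-0.965, -0.263, 0.001], [-0.263, 0.965, 0.001], [-0.002, 0.0, -1.0]]
wrist_force: [-1.9, 1.0, 3.7]
opening: 0.0137
grasp_force: 122.1
p [0.5581 0.1798 0.1734] yaw 195.2508811102203 F [-0.93 -0.5   4.86] M [0.07  0.228 0.191] j7 1.0990556962796045 10.5 0.013765624352254197
clock: 11.0
ee_pos: [0.5582, 0.1797, 0.1734]
tool_rot: [[-0.994, -0.106, 0.001], [-0.106, 0.994, 0.001], [-0.002, 0.0, -1.0]]
wrist_force: [-1.0, -1.1, 5.7]
opening: 0.0136
grasp_force: 122.3
p [0.5582 0.1797 0.1734] yaw 186.11888957043232 F [-0.91  0.29  5.5 ] M [0.103 0.22  0.233] j7 0.9561403503005552 11.2 0.013807902079922689
```

```bash
python3 -m crank '[-1,0,0,0,0.05,-1,0,0,0,0.05,-1,0,0,0,0.05,-1,0,0,0,0.05,-1,0,0,0,0.05,-1,0,0,0,0]'; python3 -m st;  python3 -m crank '[-1,0,0,0,0.02,-1,0,0,0,0.02,-1,0,0,0,0.02]'; python3 -m st
```

```text
clock: 11.8
ee_pos: [0.5583, 0.1796, 0.1734]
tool_rot: [[-0.99, 0.142, 0.002], [0.142, 0.99, 0.001], [-0.002, 0.001, -1.0]]
wrist_force: [-0.3, 0.6, 5.3]
opening: 0.0139
grasp_force: 122.4
p [0.5583 0.1796 0.1734] yaw 171.8319585079423 F [-0.72 -0.36  5.26] M [0.083 0.134 0.229] j7 0.7313705377282361 12.0 0.013896689559083242
clock: 12.3
ee_pos: [0.5583, 0.1796, 0.1734]
tool_rot: [[-0.98, 0.2, 0.002], [0.2, 0.98, 0.001], [-0.002, 0.001, -1.0]]
wrist_force: [0.1, -0.4, 5.2]
opening: 0.0135
grasp_force: 122.4
p [0.5583 0.1796 0.1734] yaw 168.4216455014841 F [-0.85 -0.45  5.15] M [0.056 0.116 0.382] j7 0.6772983615626156 12.5 0.01362778943463074
```

```bash
for i in 1 ; do python3 -m crank '[-1,0,0,0,0.02,-1,0,0,0,0.02]'; python3 -m st; done
```

```text
clock: 12.7
ee_pos: [0.5583, 0.1796, 0.1734]
tool_rot: [[-0.971, 0.239, 0.002], [0.239, 0.971, 0.0], [-0.002, 0.001, -1.0]]
wrist_force: [-0.5, -0.6, 5.8]
opening: 0.0142
grasp_force: 122.4
p [0.5583 0.1796 0.1734] yaw 166.13329089812726 F [-0.7   0.41  5.52] M [0.048 0.118 0.368] j7 0.6411199279283514 12.9 0.013863161592796002
```

```bash
cat > chk.py <<'E'
import sys; from h import *
m=[]
for i in range(2): cap('scene'); s=ctrl.get_state(); m.append(s['moment'][2])
R=s['tool_rot']; print('Mz',np.round(m,3),'yaw',round(np.degrees(np.arctan2(R[1,0],R[0,0]))%360,2),s['clock']); sys.exit(int(np.mean(m)>.62))
E
python3 -m crank '[-1,0,0,0,0.02]' >/dev/null; python3 chk.py && python3 -m crank '[-1,0,0,0,0.02]' >/dev/null && python3 chk.py && python3 -m crank '[-1,0,0,0,0.02]' >/dev/null && python3 chk.py && python3 -m crank '[-1,0,0,0,0.02]' >/dev/null && python3 chk.py && python3 -m crank '[-1,0,0,0,0.02]' >/dev/null && python3 chk.py && python3 -m crank '[-1,0,0,0,0.02]' >/dev/null && python3 chk.py && python3 -m crank '[-1,0,0,0,0.02]' >/dev/null && python3 chk.py
```

```text
Mz [0.382 0.352] yaw 165.0 13.1
Mz [0.438 0.345] yaw 163.85 13.3
Mz [0.491 0.352] yaw 162.71 13.5
Mz [0.414 0.377] yaw 161.56 13.7
Mz [0.44  0.376] yaw 160.42 13.9
Mz [0.439 0.393] yaw 159.27 14.1
Mz [0.41  0.503] yaw 158.13 14.3
```

```bash

python3 -m crank '[-1,0,0,0,0.02]' >/dev/null; python3 chk.py && python3 -m crank '[-1,0,0,0,0.02]' >/dev/null && python3 chk.py && python3 -m crank '[-1,0,0,0,0.02]' >/dev/null && python3 chk.py && python3 -m crank '[-1,0,0,0,0.02]' >/dev/null && python3 chk.py && python3 -m crank '[-1,0,0,0,0.02]' >/dev/null && python3 chk.py && python3 -m crank '[-1,0,0,0,0.02]' >/dev/null && python3 chk.py && python3 -m crank '[-1,0,0,0,0.02]' >/dev/null && python3 chk.py && python3 -m crank '[-1,0,0,0,0.02]' >/dev/null && python3 chk.py
```

```text
Mz [0.471 0.446] yaw 156.99 14.5
Mz [0.426 0.426] yaw 155.84 14.7
Mz [0.412 0.442] yaw 154.7 14.9
Mz [0.447 0.373] yaw 153.54 15.1
Mz [0.47  0.372] yaw 152.4 15.3
Mz [0.466 0.431] yaw 151.26 15.5
Mz [0.466 0.436] yaw 150.11 15.7
Mz [0.448 0.478] yaw 148.97 15.9
```

```bash

python3 -m crank '[-1,0,0,0,0.015]' >/dev/null; python3 chk.py && python3 -m crank '[-1,0,0,0,0.015]' >/dev/null && python3 chk.py && python3 -m crank '[-1,0,0,0,0.015]' >/dev/null && python3 chk.py && python3 -m crank '[-1,0,0,0,0.015]' >/dev/null && python3 chk.py && python3 -m crank '[-1,0,0,0,0.015]' >/dev/null && python3 chk.py && python3 -m crank '[-1,0,0,0,0.015]' >/dev/null && python3 chk.py && python3 -m crank '[-1,0,0,0,0.015]' >/dev/null && python3 chk.py && python3 -m crank '[-1,0,0,0,0.015]' >/dev/null && python3 chk.py
```

```text
Mz [0.489 0.46 ] yaw 148.12 16.1
Mz [0.485 0.524] yaw 147.26 16.3
Mz [0.512 0.458] yaw 146.4 16.5
Mz [0.508 0.516] yaw 145.54 16.7
Mz [0.532 0.493] yaw 144.68 16.9
Mz [0.507 0.472] yaw 143.83 17.1
Mz [0.534 0.386] yaw 142.97 17.3
Mz [0.545 0.452] yaw 142.11 17.5
```

```bash

python3 -m crank '[-1,0,0,0,0.012]' >/dev/null; python3 chk.py && python3 -m crank '[-1,0,0,0,0.012]' >/dev/null && python3 chk.py && python3 -m crank '[-1,0,0,0,0.012]' >/dev/null && python3 chk.py && python3 -m crank '[-1,0,0,0,0.012]' >/dev/null && python3 chk.py && python3 -m crank '[-1,0,0,0,0.012]' >/dev/null && python3 chk.py && python3 -m crank '[-1,0,0,0,0.012]' >/dev/null && python3 chk.py && python3 -m crank '[-1,0,0,0,0.012]' >/dev/null && python3 chk.py && python3 -m crank '[-1,0,0,0,0.012]' >/dev/null && python3 chk.py
```

```text
Mz [0.563 0.513] yaw 141.43 17.7
Mz [0.516 0.477] yaw 140.74 17.9
Mz [0.545 0.47 ] yaw 140.06 18.1
Mz [0.621 0.56 ] yaw 139.38 18.3
Mz [0.85 0.83] yaw 138.77 18.5
```

```bash
python3 -m crank '[-1,0,0,0,0.006]' >/dev/null; python3 chk.py; python3 -m crank '[-1,0,0,0,-0.02,-1,0,0,0,-0.02,-1,0,0,0,0]' >/dev/null; python3 -m st
```

```text
Mz [1.011 0.964] yaw 138.48 18.7
p [0.5585 0.1793 0.1734] yaw 140.49470323163013 F [-0.61 -0.01  5.39] M [0.048 0.044 0.122] j7 0.23477504357583712 19.2 0.014011977867300185
```

At the stop (0.50 → 0.85 → 0.99 N m over a small angle) and backed off. Lifting out.

```bash
python3 -m crank '[-1,0,0,0,-0.006,-1,0,0,-0.003,0,-1,0,0,-0.005,0,-1,0,0,-0.01,0,-1,0,0,-0.03,0,-1,0,0,-0.035,0,-1,0,0,0,0]'; python3 -m st
python3 -m crank '[-1,0,0,0,0.14,-1,0,0,0,0.14,-1,0,0,0,0.14,-1,0,0,0,0.14,-1,0,0,0,0.14,-1,0,0,0,0.14,-1,0,0,0,0.024,-1,0,0,0,0]'
python3 - <<'E'
import st
from h import *
cap('scene','s5.png')
R=ctrl.get_state()['tool_rot']; print(R.T@(np.array([.4899,-.1323,.0874])-st.A[:3]))
_,ds=cap('scene'); P=pts('scene',ds).reshape(-1,3)
u=st.A[3:5]/np.linalg.norm(st.A[3:5]); w=np.array([-u[1],u[0]]); q=P[:,:2]-st.A[:2]
for t,z,h in(('handle',st.A[2]-.0074,.006),('foot',st.A[2]-.0594,.003)):
    m=(abs(P[:,2]-z)<h)&(np.linalg.norm(q,axis=1)<.075); x=q[m]@u; y=q[m]@w
    print(t,m.sum(),np.percentile(x,[0,2,98,100]),np.polyfit(x,y,1)) if m.sum()>5 else print(t,m.sum())
E
```

```text
clock: 19.9
ee_pos: [0.5598, 0.1807, 0.2612]
tool_rot: [[-0.775, 0.632, 0.008], [0.632, 0.775, 0.002], [-0.005, 0.006, -1.0]]
wrist_force: [1.6, 2.0, -3.6]
opening: 0.0141
grasp_force: 121.3
p [0.557  0.1789 0.2558] yaw 140.813229641907 F [-0.47  0.03 -4.07] M [-0.024  0.018 -0.009] j7 0.2978595026673919 20.1 0.013482876279634523
clock: 20.9
ee_pos: [0.5566, 0.1788, 0.2541]
tool_rot: [[-0.025, 1.0, -0.003], [1.0, 0.025, -0.001], [-0.001, -0.003, -1.0]]
wrist_force: [0.8, -0.5, -3.4]
opening: 0.0141
grasp_force: 121.0
p [0.5572 0.179  0.2549] yaw 91.42464247730253 F [ 0.12  0.34 -3.21] M [-0.003 -0.023 -0.003] j7 -0.5164383001089594 21.1 0.013868003608358706
[-0.30964803 -0.07461444  0.16758876]
handle 116 [-0.06301827 -0.06227048  0.04932373  0.05992246] [-0.08759077 -0.00885524]
foot 37 [-0.0465157  -0.04507813  0.04048882  0.04440461] [-0.15593388 -0.00916313]
```

View pics/s5.png

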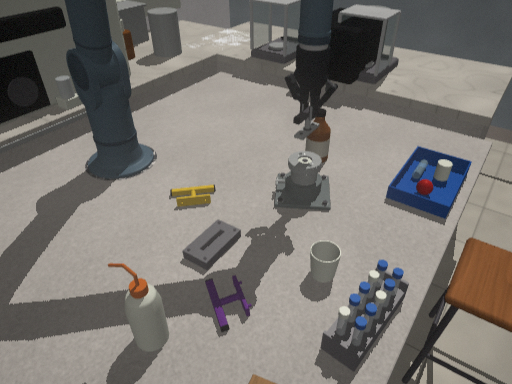

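Scene s5: the spanner is still held, above the vessel at (307,125). The ring is clear, the rest (212,243) is empty, and the bottles and cup have not moved. Returning.

```bash
python3 -m crank '[-1,-0.0387,-0.0093,0,0,-1,-0.0387,-0.0093,0,0,-1,-0.0387,-0.0093,0,0,-1,-0.0387,-0.0093,0,0,-1,-0.0387,-0.0093,0,0,-1,-0.0387,-0.0093,0,0,-1,-0.0387,-0.0093,0,0,-1,-0.0387,-0.0093,0,0]' >/dev/null
python3 -m crank '[-1,0,0,0.04,0,-1,0,0,0.04,0,-1,0,0,0.04,0,-1,0,0,0.025,0,-1,0,0,0,0,-1,0,0,0,0]' >/dev/null; python3 -m st
```

```text
p [ 0.4925 -0.1323  0.1129] yaw 91.33234502536892 F [-0.08  0.16 -2.97] M [-0.004 -0.018  0.012] j7 0.04907465290644379 22.8 0.013985284934300507
```

```bash
python3 -m crank '[-1,0,-0.0025,0,0,-1,0,0,0.01,0,-1,0,0,0,0]' >/dev/null; python3 -m st; python3 -m crank '[-1,0,0,0.005,0,-1,0,0,0.004,0,-1,0,0,0,0]' >/dev/null; python3 -m st
```

```text
p [ 0.4874 -0.1319  0.1003] yaw 91.32122909235211 F [-0.04 -0.09 -3.67] M [ 0.006 -0.029  0.032] j7 0.042100893983717046 23.3 0.013728911139661158
p [ 0.4879 -0.132   0.0916] yaw 91.32258886519054 F [ 0.15 -0.31 -3.17] M [ 0.013 -0.054 -0.022] j7 0.03418016834876528 23.8 0.014206829722739255
```

```bash
python3 -m crank '[-1,0,0,0.003,0,-1,0,0,0.002,0,-1,0,0,0,0]' >/dev/null; python3 -m st
```

```text
p [ 0.488  -0.1321  0.0875] yaw 91.31732651279982 F [-2.59  0.75  5.04] M [0.128 0.584 0.032] j7 0.02969604495729927 24.3 0.013451726269066782
```

```bash
python3 -m crank '[-1,0,0.0015,0,0,-1,0,0,0,0]' >/dev/null; python3 -m st; python3 -m crank '[0.0,0,0,0,0,0.2,0,0,0,0,0.6,0,0,0,0,1,0,0,0,0,1,0,0,0,0,1,0,0,0,0,1,0,0,0,0]' 20; python3 -m st
```

```text
p [ 0.4884 -0.1321  0.0875] yaw 91.31086824642436 F [-4.87  0.8   8.9 ] M [0.162 1.19  0.028] j7 0.02867263678365712 24.7 0.013581951914262818
clock: 25.4
ee_pos: [0.4895, -0.132, 0.0867]
tool_rot: [[-0.023, 1.0, 0.0], [1.0, 0.023, 0.0], [0.0, 0.0, -1.0]]
wrist_force: [-0.3, -0.3, 0.0]
opening: 0.0857
grasp_force: 0.0
p [ 0.4894 -0.132   0.0868] yaw 91.32035112097253 F [-0.28  0.19  0.26] M [ 0.018 -0.014 -0.021] j7 0.02866423412470212 25.6 0.08511010410119917
```

```bash
python3 -m crank '[1,0,0,-0.02,0,1,0,0,-0.04,0,1,0,0,-0.04,0,1,0,0,-0.045,0,1,0,0,-0.045,0,1,0,0,0,0]' >/dev/null
python3 -m crank '[1,-0.04,-0.02,0,0,1,-0.04,-0.02,0,0,1,-0.04,-0.02,0,0,1,-0.04,-0.02,0,0,1,-0.04,-0.02,0,0,1,-0.04,-0.02,0,0,1,0,0,0,0,1,0,0,0,0]'
python3 - <<'E'
from h import *
a,ds=cap('scene'); b,d=cap('top'); P=pts('top',d)
def box(u0,u1,v0,v1,z0,z1,t):
    Q=P[v0:v1,u0:u1].reshape(-1,3); Q=Q[(Q[:,2]>z0)&(Q[:,2]<z1)]
    if len(Q): print(t,len(Q),cv2.minAreaRect(Q[:,:2].astype(np.float32)),np.percentile(Q[:,2],[2,50,98]))
box(275,355,195,240,.060,.11,'handle')
for n,B in dict(reag=(130,175,190,230),cup=(270,300,120,155),wash=(365,430,180,215)).items(): box(*B,.03,.3,n)
o=np.zeros((600,800,3),np.uint8)
o[:320,:400]=cv2.resize(a[195:275,170:270],(400,320),interpolation=cv2.INTER_CUBIC)
o[:400,400:]=cv2.resize(b[174:214,188:228],(400,400),interpolation=cv2.INTER_NEAREST)
o[320:600,:400]=cv2.resize(a,(373,280))[:,:373] if 0 else cv2.resize(a,(400,280))
o[400:,400:]=cv2.resize(b[190:240,270:370],(400,200))
cv2.imwrite('pics/c6.png',cv2.cvtColor(o,cv2.COLOR_RGB2BGR))
E
```

```text
clock: 27.0
ee_pos: [0.3738, -0.3757, 0.2761]
tool_rot: [[-0.019, 1.0, -0.001], [1.0, 0.019, 0.001], [0.001, -0.001, -1.0]]
wrist_force: [0.6, 1.0, -0.5]
opening: 0.0851
grasp_force: 0.0
handle 200 ((0.48741647601127625, -0.1321537345647812), (0.013280818238854408, 0.12174957990646362), 0.9266738295555115) [0.0834659  0.08881372 0.09618345]
reag 535 ((0.5014875531196594, 0.3600679039955139), (0.07040035724639893, 0.07035792618989944), 31.254398345947266) [0.03657316 0.11418802 0.16885499]
cup 172 ((0.743392288684845, -0.05685075744986534), (0.06348302215337753, 0.06379130482673645), 23.191587448120117) [0.03025907 0.06044071 0.07533813]
wash 459 ((0.5481002330780029, -0.38187140226364136), (0.07080276310443878, 0.059705980122089386), 49.9648551940918) [0.03750695 0.12472669 0.189922  ]
```

View pics/c6.png

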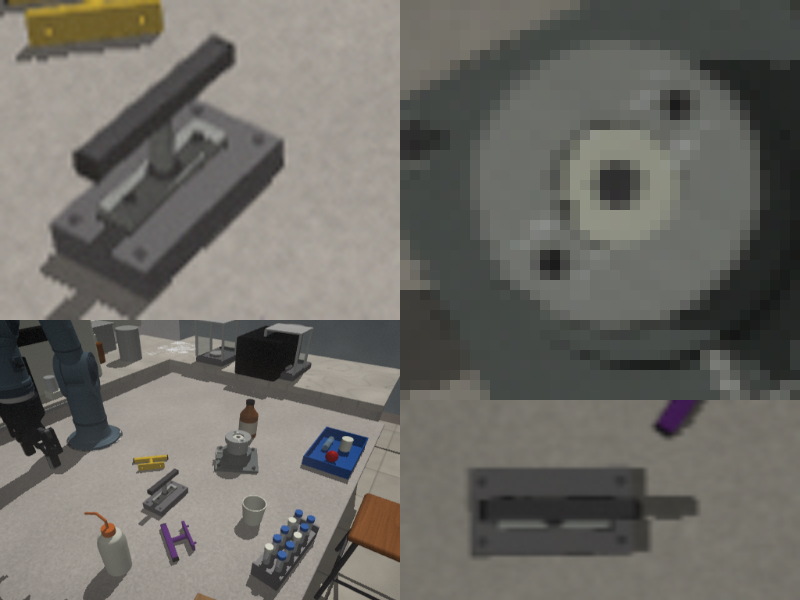

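Crop c6: the spanner stands level in its rest (upper left, 165,140), and the ring's holes have turned to about (676,105) and (552,262). The bottles and cup are unmoved and the gripper is clear.

```bash
python3 -c "
from station import ctrl
print(ctrl.sign_off())"
```

```text
the job is handed in; nothing more can be done
None
```

The job is handed in at about 27 s of the 72 s: both spanner pins were seated, the ring was turned about 1.05 rad clockwise to its stop (peak about 1.0 N m), and the spanner is back standing in its rest and released; the bottles and cup have not moved, though the yellow and purple look-alike spanners were found toppled early on, I believe on their own.

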